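Find the socket that fits the valve nut

TASK

Only one of the three sockets in the tray fits the hex nut on top of the valve block, and they look alike: try them on the nut, and stand any socket that does not go on back upright in the tray. Finish with the fitting socket pushed fully home over the nut and still held in the gripper: do not let go at the end. Leave the timer and the spanner where they lie.

Things in the scene. Friction and masses are not known exactly. Their poses are not given: they have to be found in the camera images.
- valve: Aluminium valve block bolted to the bench, does not move. Base plate 80 x 80 x 8 mm, block 54 x 54 mm up to 42 mm, brass hose ports reaching 50 mm from the centre along its +y and -y; on top a round steel collar (44 mm diameter, top at 46 mm) carrying a brass hex nut with a short stem. Origin: centre of the underside, on the bench; z up, through the nut's axis.
- nut_seat (a point): On the nut's axis at the collar's top face, 46 mm above the bench; a fully seated socket's mouth rests there. Axes as the valve's. The nut stands on it: 24 mm across flats, 14 mm high, upper 2.5 mm chamfered; flats face the point's +y and -y and every 60 degrees from there. A stem 10 mm in diameter stands 5 mm above the nut.
- tray: Low grey plastic tray, fixed, 112 (x) x 262 (y) mm, rim 12 mm high and 4 mm thick; floor 4 mm thick. Origin: centre of its underside; long side along its y. The three sockets stand in it in a row along its y about 80 mm apart, in any order.
- socket_a: Steel socket, 38 mm diameter, 45 mm high, mouth down, 130 to 210 g; on its top a hex adapter, 18 mm across flats and 32 mm high, to grip it by (77 mm in all). Origin: centre of the mouth; z up. Flats of adapter and hidden opening (28 mm deep) face its own +y and -y and every 60 degrees from there. It may or may not fit the nut: only trying tells the three apart.
- socket_b: Another socket, outwardly the same as socket_a in every size and axis. One of the three has an opening 26.5 mm across flats and goes over the nut down to the collar; the openings of the other two are 19 mm or less, so they stop on top of the nut, 14 mm higher. Which is which is not told.
- socket_c: The third socket, outwardly the same as socket_a and socket_b in every size and axis.
- timer: Lab timer 62 x 66 x 18 mm lying near the valve, a loose bystander. Origin: centre of its underside.
- spanner_b: Small open-ended spanner 124 mm long, 4 mm thick, a loose bystander. Origin: centre of its underside.
There are look-alikes about, which are no part of the job. What is shaped like the socket_b but green is not meant. Leave any purple look-alike of the socket_a alone.

How it is judged:
At the end, for the whole second after the job is handed in: The fitting socket sits over the nut with its mouth within 4 mm of the collar and of the nut's axis, upright within 7 degrees, at rest and gripped by the fingers (over 2 N); the other two sockets stand upright (within 6 degrees) on the tray's floor (((z of socket_a in the frame of nut_seat below 0.004 m and horizontal distance between socket_a and nut_seat below 0.004 m and angle between socket_a's own z axis and vertical below 0.12 rad and contact force between the fingers and socket_a above 2 N and linear speed of socket_a below 0.02 m/s and angle between each of socket_b, socket_c's own z axis and vertical below 0.1 rad and z of each of socket_b, socket_c in the frame of tray below 0.008 m and x of socket_b in the frame of tray between -0.056 and 0.056 m and y of socket_b in the frame of tray between -0.131 and 0.131 m and x of socket_c in the frame of tray between -0.056 and 0.056 m and y of socket_c in the frame of tray between -0.131 and 0.131 m) or (z of socket_b in the frame of nut_seat below 0.004 m and horizontal distance between socket_b and nut_seat below 0.004 m and angle between socket_b's own z axis and vertical below 0.12 rad and contact force between the fingers and socket_b above 2 N and linear speed of socket_b below 0.02 m/s and angle between each of socket_a, socket_c's own z axis and vertical below 0.1 rad and z of each of socket_a, socket_c in the frame of tray below 0.008 m and x of socket_a in the frame of tray between -0.056 and 0.056 m and y of socket_a in the frame of tray between -0.131 and 0.131 m and x of socket_c in the frame of tray between -0.056 and 0.056 m and y of socket_c in the frame of tray between -0.131 and 0.131 m) or (z of socket_c in the frame of nut_seat below 0.004 m and horizontal distance between socket_c and nut_seat below 0.004 m and angle between socket_c's own z axis and vertical below 0.12 rad and contact force between the fingers and socket_c above 2 N and linear speed of socket_c below 0.02 m/s and angle between each of socket_a, socket_b's own z axis and vertical below 0.1 rad and z of each of socket_a, socket_b in the frame of tray below 0.008 m and x of socket_a in the frame of tray between -0.056 and 0.056 m and y of socket_a in the frame of tray between -0.131 and 0.131 m and x of socket_b in the frame of tray between -0.056 and 0.056 m and y of socket_b in the frame of tray between -0.131 and 0.131 m))); the arm keeps its last pose, push and grip.
It fails at once if the timer is moved by more than 3 cm (distance of timer from where it was at the start of the episode above 0.03 m).
It fails at once if the spanner is moved by more than 3 cm (distance of spanner_b from where it was at the start of the episode above 0.03 m).
It also fails if it takes over 59 s, if anything falls off the work surface, if the arm or the gripper's body presses on something with over 40 N, if the wrist force passes 120 N, or if a joint passes its speed limit or range.

ROBOT

A 6-joint arm with a two-finger parallel gripper is mounted at the origin on a cart in front of the work surface, level with it; the furniture and walls round the work are solid. World frame = base frame: x ahead of the robot, y to its left, z up, the work surface at z = 0. Lengths are in m, angles in rad, forces in N, time in s.
With the tool pointing down it reaches from about 0.375 to 0.9 m from the base axis. Payload 3.1 kg.
Tool frame: the origin (TCP) lies on the centre line of the jaws, within the pads' length; the fingertips stand robot.nose_length ahead of it and the grasp point (between the pads) lies 6 mm ahead of it (robot.nose_length is the distance from the TCP to the fingertips, in m); z points along the fingers, y is the line along which they close (so a half turn about z gives the same grasp; the last joint's range is limited). The gripper opens to 87 mm and grips with 3 to 60 N. Pads are 19 mm wide; open, the fingers measure 117 mm over their backs; the gripper's body (75 mm by 190 mm) begins 51 mm behind the grasp point.
Start: joints at [-1.452, 0.527, 1.433, -0, 1.181, -0.178], TCP at [0.183, -0.597, 0.248] pointing down, gripper open.
Joint ranges: [-3.08, 3.08], [-0.75, 2.2], [0.22, 2.44], [-1.43, 4.57], [0, 2.65], [-2.85, 2.85]. Speed limits (rad/s): [2.79, 2.79, 3.14, 3.14, 3.14, 3.14].

INTERFACE

Orientations are given as a unit quaternion [x, y, z, w].
In Python, from rig import robot gives the robot as it stands.
- The arm moves only by the shell command python3 -m crank 'ROWS' [FORCE]. ROWS is JSON, one flat list of numbers, 7 for each row, row after row: the shift along the tool's x, y, z in mm, then the turn, a rotation vector about the tool's x, y, z in degrees, then the closure in counts, from 0 (fully open) to 255 (shut). In form: [x, y, z, ax, ay, az, fingers, x, y, z, ax, ay, az, fingers, ...]. A call has exactly 5 rows; each row is the pose to reach, as a shift and turn from the pose commanded when the call began, along the tool's axes at that moment; what a row does not reach only later rows make up. A row lasts 1/12 s, in which the tool goes at most 41.7 mm and 7.16 degrees, less where a joint would pass 70% of its speed; a pose out of reach is approached as far as the arm can. A call with a gripper value outside its range is refused whole. The fingers move at their own pace and stop on an object; FORCE is the grip in N (left out, the last holds). Time passes only in rows, so rows that repeat a pose let the fingers close, or fill a call up. It gives the time, the measured TCP pose, the force, the opening and the grip force at its end, in the units of the state.
- robot.get_obs(): the state, without advancing time (a new reading comes with each control period).
- robot.camera(name): name is "scene" or "top" or "wrist"; returns a dict with "pixels" (480x640x3 uint8, red, green, blue), "intrinsics" (3x3 intrinsics, pixels), "k1" (the pictures are not rectified: a ray, as slopes to the right and down, at radius r is drawn at 1 + k1 r^2 times it, then the intrinsics apply), "extrinsics" (4x4, takes a point from camera to world coordinates); the wrist camera has in their place "mount" (4x4, takes a point from camera to tool coordinates, whose origin is the TCP and whose axes are the flange's). Camera axes: x right, y down, z forward; pixel columns grow to the right and rows downward; lengths in m; the calibration is good to about 2 mm. A picture is of the moment at which its call begins: read the wrist's pose just before it. There is no depth.
- robot.hand_in(): hands the job in; it is judged then, once.
The state is a dict: "time": time; "q": joint angles; "joint_velocities": joint speeds; "joint_torque": joint torques, N m; "position": TCP position; "tool_rot": TCP orientation; "ft_force": force on the tool from outside, world axes, zero at the start; "moment": the same for the moment, N m; "grip_width": finger opening in m; "grip_force": force on a finger pad.
Only numpy, scipy, OpenCV 4.12 (cv2) and the standard library are available. Lean on these libraries where they do the work, as an engineer would, in place of code of your own. Each camera call takes 0.05 s, during which the arm holds its last target. There are 200 camera calls.

## Working session

There is one attempt and no reset: what is moved stays moved. The work goes in short steps, Python scripts to look and compute and a shell command to move; the robot and the scene stay as the last step left them, time stands still between calls to the robot, and variables do not carry over. Pictures are saved under pics/ and viewed, at most 10 in all, crops included, and the job is handed in when it is done.

```bash
mkdir -p pics; python3 - <<'E'
from rig import robot
import cv2,numpy as np
print(robot.get_obs(), robot.nose_length)
for n in ("scene","top"):
    c=robot.camera(n); cv2.imwrite(f"pics/{n}1.png",c["pixels"][:,:,::-1]); print(n,c["intrinsics"],c["k1"],c["extrinsics"])
    np.savez(f"{n}.npz",p=c["pixels"],K=c["intrinsics"],k=c["k1"],E=c["extrinsics"])
c=robot.camera("wrist");print(c["mount"],c["intrinsics"],c["k1"])
E
```

```text
{'time': 0.0, 'q': array([-1.45149613e+00,  5.28461903e-01,  1.43391435e+00, -2.29042737e-06,
        1.18140371e+00, -1.78510440e-01]), 'joint_velocities': array([-1.74691209e-04,  1.78952860e-03,  3.80719090e-04, -1.58333362e-03,
       -7.97450587e-05, -7.85306395e-04]), 'joint_torque': array([-5.33428356e-04, -4.40047073e+01, -1.76593727e+01,  6.33569062e-02,
        5.82197669e-02, -1.56249766e-04]), 'position': array([ 0.1833305 , -0.59678678,  0.24657038]), 'tool_rot': array([ 9.88933417e-01,  1.48355994e-01,  3.13144317e-05, -1.09320414e-03]), 'ft_force': array([ 0.62738133, -0.45371713, -0.03626359]), 'moment': array([0.07319523, 0.02117378, 0.02532064]), 'grip_force': 0.0, 'grip_width': 0.08707547886147177} 0.025
scene [[571.18503363   0.         314.25555102]
 [  0.         571.18503363 231.72013374]
 [  0.           0.           1.        ]] 0.037384044907542324 [[-0.5409539  -0.54713513  0.6387582  -0.02396661]
 [-0.84102369  0.3581568  -0.40546623  0.52403845]
 [-0.00693078 -0.75654931 -0.65389992  0.61815803]
 [ 0.          0.          0.          1.        ]]
top [[498.09548579   0.         324.37643859]
 [  0.         498.09548579 229.46089906]
 [  0.           0.           1.        ]] -0.008943316043364293 [[ 0.0171057  -0.99001504  0.13992001  0.39513991]
 [-0.99984773 -0.01742048 -0.0010252   0.15976584]
 [ 0.00345243 -0.13988117 -0.99016228  0.91302912]
 [ 0.          0.          0.          1.        ]]
[[-8.20672166e-04 -9.64587733e-01 -2.63760936e-01  7.36645234e-02]
 [ 9.99999662e-01 -8.04305753e-04 -1.70034375e-04 -3.52758372e-04]
 [-4.81313659e-05 -2.63760986e-01  9.64588067e-01 -1.37846991e-01]
 [ 0.00000000e+00  0.00000000e+00  0.00000000e+00  1.00000000e+00]] [[389.41893145   0.         324.16126253]
 [  0.         389.41893145 241.27297746]
 [  0.           0.           1.        ]] -0.0326066897136913
```

View pics/top1.png

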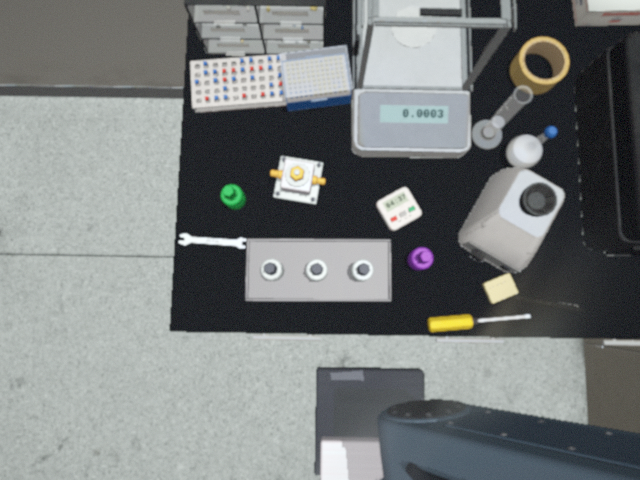

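View pics/scene1.png

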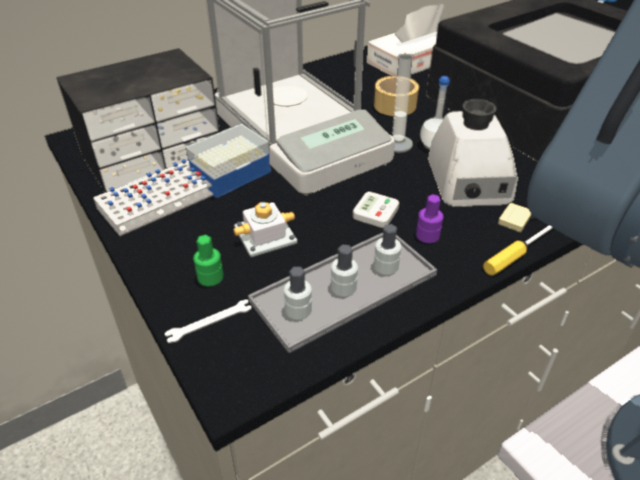

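Top view: three grey sockets with dark adapters stand in the tray at (271,269), (316,269) and (362,269). These are the ones meant. The green look-alike at (232,196) and the purple one at (421,258) are outside the tray. The valve nut is at (298,174), the timer at (399,208), the spanner at (212,241).

```bash
cat > h.py <<'E'
import numpy as np,cv2
def D(k): return np.array([k,0,0,0,0.])
# k1 model: exact radial poly, same as OpenCV's
def plane(u,v,z,K,k,E):
    n=cv2.undistortPoints(np.array([[[u,v]]],float),K,D(k))[0,0]
    d=E[:3,:3]@[n[0],n[1],1]; return E[:3,3]+d*(z-E[2,3])/d[2]
def proj(P,K,k,E):
    R=E[:3,:3].T; return cv2.projectPoints(np.array(P,float).reshape(-1,1,3),cv2.Rodrigues(R)[0],-R@E[:3,3],K,D(k))[0][:,0]
E
python3 - <<'E'
from h import *
f=np.load("top.npz");p=f["p"];a=(f["K"],float(f["k"]),f["E"])
for c in [(246,239),(391,239),(391,301),(246,301)]: print("tray",plane(*c,.012,*a))
g=p.astype(int).max(2)
for c in [(271,269),(316,269),(362,269)]:
    m=np.zeros(g.shape,bool);s=np.s_[c[1]-11:c[1]+11,c[0]-11:c[0]+11];m[s]=g[s]<75
    n,l,st,ce=cv2.connectedComponentsWithStats(m.astype(np.uint8));i=1+st[1:,4].argmax()
    print(ce[i],st[i],plane(*ce[i],.075,*a))
print("nut",plane(298,174,.06,*a))
print("timer",plane(399,208,.018,*a))
im=p[150:310,225:405,::-1]
cv2.imwrite("pics/crop1.png",cv2.resize(im,None,fx=4.2,fy=3.7,interpolation=cv2.INTER_CUBIC))
E
```

```text
tray [0.50240842 0.30126668 0.012     ]
tray [0.50704027 0.03708668 0.012     ]
tray [0.39511187 0.03724556 0.012     ]
tray [0.3906636 0.2969199 0.012    ]Traceback (most recent call last):
  File "<stdin>", line 7, in <module>
ValueError: attempt to get argmax of an empty sequence
```

```bash
cat >> h.py <<'E'
def tri(c1,c2):
    A=[];b=[]
    for n,(u,v) in (("top",c1),("scene",c2)):
        f=np.load(n+".npz");E=f["E"];o=E[:3,3];d=plane(u,v,0,f["K"],float(f["k"]),E)-o;d/=np.linalg.norm(d)
        M=np.eye(3)-np.outer(d,d);A.append(M);b.append(M@o)
    return np.linalg.lstsq(np.vstack(A),np.hstack(b),rcond=None)[0]
def go(x,y,z,yaw=None):
    "tool-axes shift (mm) and turn (deg) from the measured pose to tool down at x,y,z, tool x-axis yaw deg"
    from rig import robot; from scipy.spatial.transform import Rotation as R
    o=robot.get_obs();T=R.from_quat(o["tool_rot"])
    if yaw is None: t=T
    else: t=R.from_euler("z",yaw,degrees=True)*R.from_euler("x",180,degrees=True)
    print("shift",np.round(T.inv().apply(np.array([x,y,z])-o["position"])*1e3,1),"turn",np.round((T.inv()*t).as_rotvec(degrees=True),2),"t",round(o["time"],2))
E
python3 - <<'E'
from h import *
for n,a,b in [("knob",(540,197),(479,104)),("s1",(271,269),(297,272)),("s2",(316,269),(345,250)),("s3",(362,269),(389,231)),("nut",(297,173),(264,208)),("balance front col",(480,20),(361,5)),("green",(232,190),(205,240)),("purple",(421,253),(433,201))]: print(n,tri(a,b).round(3))
go(.38,-.35,.36); go(.40,.0,.36); go(.40,.17,.36,0)
E
```

```text
knob [ 0.561 -0.179  0.147]
s1 [0.447 0.25  0.076]
s2 [0.447 0.173 0.077]
s3 [0.448 0.095 0.075]
nut [0.617 0.21  0.055]
balance front col [ 0.771 -0.061  0.275]
green [0.583 0.323 0.068]
purple [ 0.475 -0.009  0.069]
shift [ 260.5 -178.6 -112.8] turn [0. 0. 0.] t 0.15
shift [ 382.3 -507.3 -112.3] turn [0. 0. 0.] t 0.15
shift [ 432.2 -669.8 -112. ] turn [-0.09 -0.   17.06] t 0.15
```

```bash
python3 -m crank '[33,-23,-15,0,0,0,0, 65,-45,-29,0,0,0,0, 98,-68,-43,0,0,0,0, 130,-90,-57,0,0,0,0, 130,-90,-57,0,0,0,0]'
python3 -m crank '[33,-23,-15,0,0,0,0, 65,-45,-29,0,0,0,0, 98,-68,-43,0,0,0,0, 130,-90,-57,0,0,0,0, 130,-90,-57,0,0,0,0]'
python3 -m crank '[22,-30,0,0,0,0,0, 44,-60,0,0,0,0,0, 66,-90,0,0,0,0,0, 88,-120,0,0,0,0,0, 109,-150,0,0,0,0,0]'
python3 -m crank '[22,-30,0,0,0,0,0, 44,-60,0,0,0,0,0, 66,-90,0,0,0,0,0, 88,-120,0,0,0,0,0, 109,-150,0,0,0,0,0]'
python3 -m crank '[14,-32,0,0,0,4,0, 28,-64,0,0,0,8,0, 42,-96,0,0,0,13,0, 56,-127,0,0,0,17,0, 69,-157,0,0,0,17,0]'
python3 -m crank '[0,0,0,0,0,0,0,0,0,0,0,0,0,0,0,0,0,0,0,0,0,0,0,0,0,0,0,0,0,0,0,0,0,0,0]'
cat >> h.py <<'E'
def snap(name):
    from rig import robot; from scipy.spatial.transform import Rotation as R
    o=robot.get_obs();c=robot.camera("wrist");T=np.eye(4);T[:3,:3]=R.from_quat(o["tool_rot"]).as_matrix();T[:3,3]=o["position"]
    np.savez(name+".npz",p=c["pixels"],K=c["intrinsics"],k=c["k1"],E=T@c["mount"]);cv2.imwrite(f"pics/{name}.png",c["pixels"][:,:,::-1]);return o
E
python3 -c "
from h import *
o=snap('w1');print(o['position'],o['tool_rot'])"
```

```text
time: 0.57
position: [0.285, -0.4682, 0.3069]
tool_rot: [0.989, 0.151, 0.002, -0.0]
ft_force: [-0.1, -0.7, -0.0]
grip_width: 0.0872
grip_force: 0.0
time: 0.98
position: [0.3828, -0.3448, 0.3642]
tool_rot: [0.988, 0.151, 0.002, 0.001]
ft_force: [0.3, -0.5, 0.4]
grip_width: 0.087
grip_force: 0.0
time: 1.4
position: [0.4394, -0.1727, 0.3612]
tool_rot: [0.989, 0.148, -0.0, -0.0]
ft_force: [0.7, -0.6, 0.3]
grip_width: 0.0868
grip_force: 0.0
time: 1.82
position: [0.4999, 0.0028, 0.3612]
tool_rot: [0.989, 0.148, -0.0, 0.0]
ft_force: [0.9, -0.1, -0.5]
grip_width: 0.0869
grip_force: 0.0
time: 2.23
position: [0.5196, 0.1732, 0.361]
tool_rot: [1.0, -0.001, -0.0, 0.0]
ft_force: [1.1, 0.4, 0.2]
grip_width: 0.0868
grip_force: 0.0
time: 2.65
position: [0.5195, 0.1706, 0.3615]
tool_rot: [1.0, -0.0, -0.0, 0.0]
ft_force: [0.0, -0.1, 0.1]
grip_width: 0.0872
grip_force: 0.0
[0.51951262 0.17055064 0.36145001] [ 9.99999870e-01 -4.44796331e-04 -1.61308591e-04  1.91098104e-04]
```

View pics/w1.png

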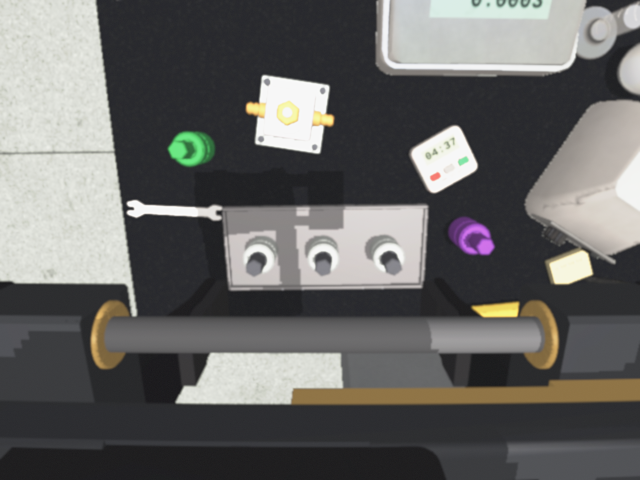

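```bash
python3 -m crank '[25,-8,32,0,0,0,0, 50,-16,64,0,0,0,0, 75,-24,96,0,0,0,0, 100,-32,128,0,0,0,0, 125,-40,161,0,0,0,0]' | head -2
python3 -m crank '[0,0,0,0,0,0,0,0,0,0,0,0,0,0,0,0,0,0,0,0,0,0,0,0,0,0,0,0,0,0,0,0,0,0,0]' | head -2
python3 -c "
from h import *
snap('w2')"
python3 -m crank '[-35,8,0,0,0,0,0, -70,16,0,0,0,0,0, -105,24,0,0,0,0,0, -140,32,0,0,0,0,0, -173,40,0,0,0,0,0]' | head -2
python3 -m crank '[0,0,0,0,0,0,0,0,0,0,0,0,0,0,0,0,0,0,0,0,0,0,0,0,0,0,0,0,0,0,0,0,0,0,0]' | head -2
python3 - <<'E'
from h import *
snap('w3')
a=cv2.imread("pics/w2.png");b=cv2.imread("pics/w3.png")
A=np.load("w2.npz");B=np.load("w3.npz")
q=lambda f,P:proj(P,f["K"],float(f["k"]),f["E"])
n=q(A,[[.617,.21,.06]])[0];s=q(B,[[.447,y,.081] for y in (.25,.173,.095)]);print(n,s)
def cr(im,c,r,w):
    x,y=int(c[0])-r,int(c[1])-r;print("crop",x,y,w/(2*r));return cv2.resize(im[y:y+2*r,x:x+2*r],(w,w),interpolation=cv2.INTER_CUBIC)
top=np.hstack([cr(b,c,34,266) for c in s]);bot=np.hstack([cr(a,n,60,330),np.zeros((330,468,3),np.uint8)])
cv2.imwrite("pics/crop2.png",np.vstack([top,bot]))
E
```

```text
time: 3.12
position: [0.6456, 0.2111, 0.1998]
time: 3.53
position: [0.6446, 0.2118, 0.2047]
time: 4.0
position: [0.4692, 0.1716, 0.2029]
time: 4.42
position: [0.473, 0.1721, 0.2017]
[327.81354384 272.2035201 ] [[215.65497721 280.91968458]
 [324.09675292 281.06185032]
 [433.96541533 280.99941099]]
crop 181 246 3.911764705882353
crop 290 247 3.911764705882353
crop 399 246 3.911764705882353
crop 267 212 2.75
```

View pics/crop2.png

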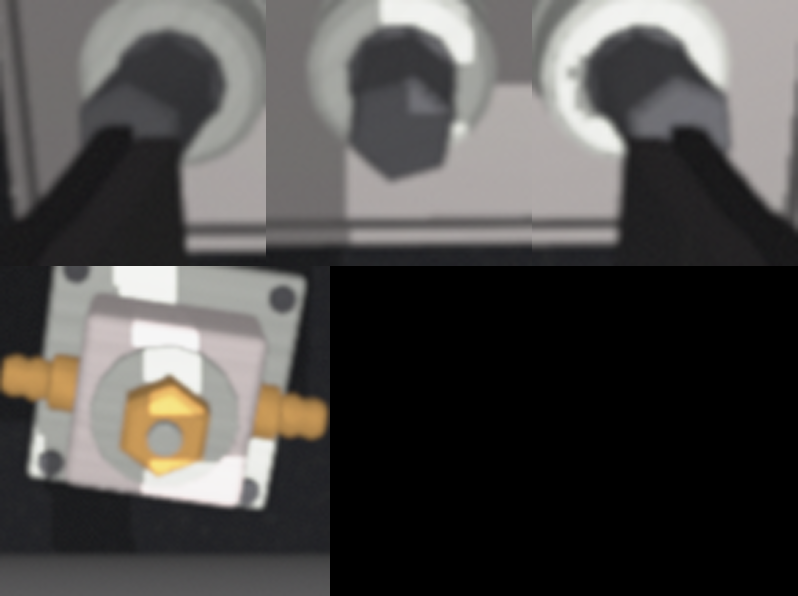

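```bash
python3 - <<'E'
from h import *
def P(n,u,v,z): f=np.load(n+".npz");return plane(u,v,z,f["K"],float(f["k"]),f["E"])
c=lambda x,y:(267+x/2.75,212+(y-266)/2.75)
print("stem",P("w2",*c(164,438),.065),"hex",P("w2",*c(165,425),.06),"collar",P("w2",*c(164,415),.046))
for n,a,b,z in [("ports",(3,375),(326,420),.025),("plateR",(265,508),(305,280),.008),("plateB",(265,508),(28,476),.008),("hexv",(160,475),(170,376),.059)]:
    d=P("w2",*c(*b),z)-P("w2",*c(*a),z);print(n,d.round(4),np.degrees(np.arctan2(d[1],d[0])))
for q in [(211.9,280.5),(324.4,280.2),(437.3,279.2)]: print(P("w3",*q,.081))
go(.447,.173,.0755,-8)
E
```

```text
stem [0.61689964 0.21093087 0.065     ] hex [0.61893636 0.21062892 0.06      ] collar [0.61714998 0.21083117 0.046     ]
ports [-0.0147 -0.1007  0.    ] -98.29752821903043
plateR [ 0.0784 -0.0107  0.    ] -7.765108302125745
plateB [0.0115 0.0797 0.    ] 81.7579482232
hexv [ 0.0293 -0.0027  0.    ] -5.3532288050161725
[0.44731112 0.25265702 0.081     ]
[0.44765027 0.1727855  0.081     ]
[0.44835624 0.09272569 0.081     ]
shift [-25.9  -1.  125.8] turn [-0.02 -0.12  8.06] t 4.47
```

```bash
python3 -m crank '[-13,0,0,0,0,4,120, -25.5,-1,0,0,0,8,120, -25.5,-1,35,0,0,8,120, -25.5,-1,70,0,0,8,120, -25.5,-1,100,0,0,8,120]' 30| head -2
python3 -m crank '[0,0,12,0,0,0,120, 0,0,23,0,0,0,120, 0,0,23,0,0,0,120, 0,0,23,0,0,0,120, 0,0,23,0,0,0,120]'
python3 -c "
from h import *
go(.4477,.1728,.0785,-8)"
```

```text
time: 4.88
position: [0.4466, 0.1731, 0.0999]
time: 5.3
position: [0.4465, 0.173, 0.0782]
tool_rot: [0.998, -0.069, 0.001, -0.0]
ft_force: [0.8, 0.5, -0.1]
grip_width: 0.0463
grip_force: 0.0
shift [ 1.2 -0.  -0.3] turn [-0.02 -0.06  0.07] t 5.3
```

```bash
python3 -m crank '[1,0,0,0,0,0,200, 1,0,0,0,0,0,255, 1,0,0,0,0,0,255, 1,0,0,0,0,0,255, 1,0,0,0,0,0,255]' 40
python3 -m crank '[0,0,0,0,0,0,255, 0,0,0,0,0,0,255, 0,0,-4,0,0,0,255, 0,0,-30,0,0,0,255, 0,0,-65,0,0,0,255]' 
python3 -m crank '[0,0,-25,0,0,0,255, 0,0,-25,0,0,0,255, 0,0,-25,0,0,0,255, 0,0,-25,0,0,0,255, 0,0,-25,0,0,0,255]' 
python3 -c "
from h import *
go(.6172,.2108,.165,-8)"
```

```text
time: 5.72
position: [0.4468, 0.1727, 0.0783]
tool_rot: [0.998, -0.069, 0.0, -0.0]
ft_force: [-0.2, -0.0, 0.1]
grip_width: 0.0205
grip_force: 0.0
time: 6.13
position: [0.4443, 0.1723, 0.1414]
tool_rot: [0.998, -0.069, -0.004, 0.001]
ft_force: [0.9, 0.3, -1.5]
grip_width: 0.0178
grip_force: 40.0
time: 6.55
position: [0.4454, 0.1725, 0.1667]
tool_rot: [0.998, -0.069, -0.002, 0.0]
ft_force: [0.2, 0.3, -1.3]
grip_width: 0.0175
grip_force: 40.0
shift [164.9 -61.7   1.1] turn [0.05 0.18 0.06] t 6.55
```

```bash
python3 -m crank '[35,-13,0,0,0,0,255, 70,-26,0,0,0,0,255, 105,-39,0,0,0,0,255, 140,-52,0,0,0,0,255, 164,-61.5,0,0,0,0,255]'|head -2 
python3 -m crank '[0,0,10,0,0,0,255, 0,0,20,0,0,0,255, 0,0,20,0,0,0,255, 0,0,20,0,0,0,255, 0,0,20,0,0,0,255]'
python3 - <<'E'
from h import *
go(.6165,.2108,.1465,-8)
from rig import robot
o=snap('w4');c=robot.camera("scene");s=c["pixels"][:,:,::-1][150:290,190:350];np.savez("scene2.npz",p=c["pixels"],K=c["intrinsics"],k=c["k1"],E=c["extrinsics"])
cv2.imwrite("pics/crop3.png",np.hstack([cv2.resize(cv2.imread("pics/w4.png")[200:400,240:440],(400,400),interpolation=cv2.INTER_CUBIC),cv2.resize(s,(400,350),interpolation=cv2.INTER_CUBIC)[np.r_[0:350,[349]*50]]]))
E
```

```text
time: 6.97
position: [0.6202, 0.2112, 0.1658]
time: 7.38
position: [0.6158, 0.2107, 0.147]
tool_rot: [0.998, -0.069, -0.001, 0.0]
ft_force: [-0.8, 0.3, -1.0]
grip_width: 0.0173
grip_force: 40.0
shift [ 0.6 -0.2  0.5] turn [0.05 0.17 0.07] t 7.38
```

View pics/crop3.png

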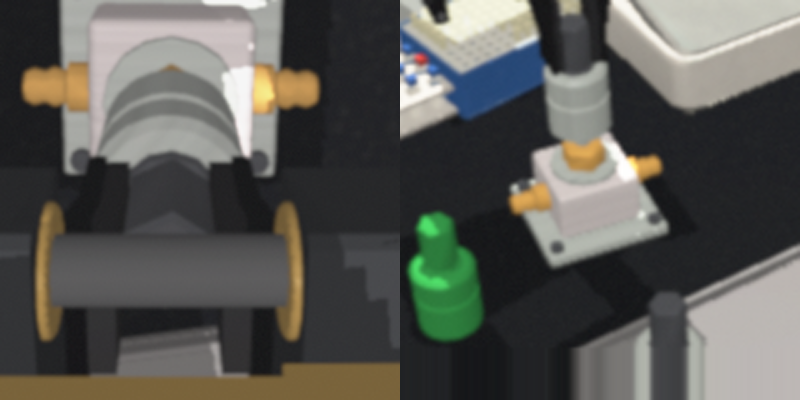

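Left: wrist view with the socket above the valve, its axis at column ~171, matching the nut tip at ~172. Right: scene view with the socket hanging just above the nut, upright. Lowering carefully.

```bash
python3 -m crank '[0.5,0,6,0,0,0,255, 0.5,0,9,0,0,0,255, 0.5,0,11,0,0,0,255, 0.5,0,12,0,0,0,255, 0.5,0,13,0,0,0,255]'
python3 -m crank '[0,0,0.7,0,0,0,255, 0,0,1.4,0,0,0,255, 0,0,2,0,0,0,255, 0,0,2,0,0,0,255, 0,0,2,0,0,0,255]'
```

```text
time: 7.9
position: [0.6179, 0.2109, 0.1347]
tool_rot: [0.998, -0.069, -0.0, 0.0]
ft_force: [-0.5, -0.2, -0.8]
grip_width: 0.0176
grip_force: 40.0
time: 8.32
position: [0.618, 0.2109, 0.133]
tool_rot: [0.998, -0.069, -0.0, 0.0]
ft_force: [0.5, -0.8, -0.5]
grip_width: 0.0174
grip_force: 40.0
```

```bash
python3 -m crank '[-0.5,0,1,0,0,0,255, -0.5,0,1.5,0,0,0,255, -0.5,0,2,0,0,0,255, -0.5,0,2,0,0,0,255, -0.5,0,2,0,0,0,255]'
python3 -m crank '[0,0,0.7,0,0,0,255, 0,0,1.4,0,0,0,255, 0,0,2,0,0,0,255, 0,0,2,0,0,0,255, 0,0,2,0,0,0,255]'
```

```text
time: 8.73
position: [0.6171, 0.2109, 0.1307]
tool_rot: [0.998, -0.069, -0.0, 0.0]
ft_force: [-0.7, -0.5, -0.6]
grip_width: 0.0177
grip_force: 40.0
time: 9.15
position: [0.6172, 0.2109, 0.1287]
tool_rot: [0.998, -0.069, -0.0, 0.0]
ft_force: [-1.6, 0.2, -2.0]
grip_width: 0.0177
grip_force: 40.0
```

No resistance, and the mouth is already at about 54 mm, below the nut's top at 60 mm. This one looks like it fits, so I keep going down.

```bash
python3 -m crank '[0,0,1.5,0,0,0,255, 0,0,3,0,0,0,255, 0,0,4.5,0,0,0,255, 0,0,6,0,0,0,255, 0,0,6,0,0,0,255]'
python3 -m crank '[0,0,0.7,0,0,0,255, 0,0,1.4,0,0,0,255, 0,0,2,0,0,0,255, 0,0,2,0,0,0,255, 0,0,2,0,0,0,255]'
```

```text
time: 9.57
position: [0.6172, 0.2109, 0.1224]
tool_rot: [0.998, -0.069, -0.0, 0.0]
ft_force: [-2.1, -0.0, -0.6]
grip_width: 0.0173
grip_force: 40.0
time: 9.98
position: [0.6173, 0.2109, 0.1208]
tool_rot: [0.998, -0.069, -0.0, 0.0]
ft_force: [-2.4, -2.1, 0.2]
grip_width: 0.0179
grip_force: 40.0
```

```bash
python3 -m crank '[0,0,0.5,0,0,0,255, 0,0,1,0,0,0,255, 0,0,1.5,0,0,0,255, 0,0,2,0,0,0,255, 0,0,2,0,0,0,255]'
python3 - <<'E'
from rig import robot
import cv2,numpy as np
s=robot.camera("scene")["pixels"][:,:,::-1][150:330,190:430];t=robot.camera("top")["pixels"][:,:,::-1][120:320,170:420]
cv2.imwrite("pics/crop4.png",np.hstack([cv2.resize(s,(480,360),interpolation=cv2.INTER_CUBIC),cv2.resize(t,(300,360))]))
print(robot.get_obs()["ft_force"])
E
```

```text
time: 10.4
position: [0.6175, 0.2109, 0.1204]
tool_rot: [0.998, -0.069, 0.0, 0.0]
ft_force: [-5.2, -1.7, 8.0]
grip_width: 0.0174
grip_force: 40.0
[-3.85800174 -1.82464451  6.92977839]
```

View pics/crop4.png

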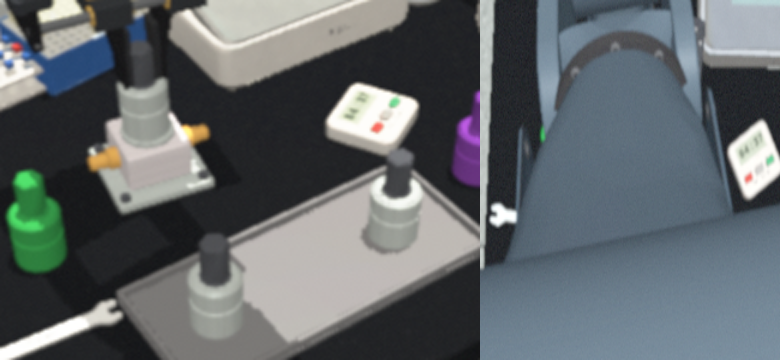

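The socket sits on the collar with its nut hidden. It is still gripped at 40 N, the TCP is at 120.4 mm against 120.2 mm expected for a full seat, and it meets 7 to 8 N of resistance. The other two sockets stand upright in the tray, and the timer and spanner are untouched.

```bash
python3 -c "
from rig import robot
print(robot.hand_in())"
```

```text
the job is handed in; nothing more can be done
None
```

The middle socket, the first I tried, fits: it is fully seated on the nut and still gripped at 40 N, the other two never left the tray, and the job is handed in, though the hand-in returned no verdict.

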